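# Trace a shelf template with the digitising stylus

### The arm

A 6-joint arm with a two-finger parallel gripper is mounted at the origin on the work surface. World frame = base frame: x ahead of the robot, y to its left, z up, the work surface at z = 0. Lengths are in m, angles in rad, forces in N, time in s.
With the tool pointing down it reaches from about 0.225 to 0.875 m from the base axis. Payload 3.4 kg.
Tool frame: the origin (TCP) lies at the very end of the fingers, on their centre line; the grasp point (between the pads) lies 19 mm behind it (grasp_offset is the distance from the TCP to the grasp point, in m); y points along the fingers, z is the direction in which the jaws open and shut, and the axes are right-handed (so a half turn about y gives the same grasp; the last joint's range is limited). The gripper opens to 85 mm and grips with 20 to 120 N. Pads are 22 mm wide; open, the fingers measure 114 mm over their backs; the gripper's body (76 mm by 85 mm) begins 54 mm behind the grasp point. The pads swing forward as they close: fully open they stand 13 mm farther back than shut.
Start: joints at [-1.419, 0.276, 1.505, -0, 1.361, -0.121], TCP at [0.155, -0.554, 0.198] pointing down, gripper open.
Joint ranges: [-2.89, 2.89], [-0.75, 2.08], [0.22, 2.7], [-1.18, 4.32], [0.11, 2.71], [-2.7, 2.7]. Speed limits (rad/s): [2.57, 2.57, 3.14, 3.14, 3.14, 3.14].

### API

Orientations are given as a unit quaternion [w, x, y, z].
In Python, from rig import get_state, get_image, sign_off, grasp_offset gives the robot as it stands.
- The arm moves only by the shell command python3 -m jog 'ROWS' [FORCE]. ROWS is JSON, one flat list of numbers, 7 for each row, row after row: the closure in counts, from 0 (fully open) to 255 (shut), then the shift along the tool's x, y, z in cm, then the turn, a rotation vector about the tool's x, y, z in units of 8 degrees (1.0 is 8 degrees). In form: [jaw, tx, ty, tz, rx, ry, rz, jaw, tx, ty, tz, rx, ry, rz, ...]. A call has 1 to 12 rows; each row is the pose to reach, as a shift and turn from the pose commanded when the call began, along the tool's axes at that moment; what a row does not reach only later rows make up. A row lasts 1/8 s, in which the tool goes at most 62.5 mm and 10.7 degrees, less where a joint would pass 70% of its speed; a pose out of reach is approached as far as the arm can. A call with a gripper value outside its range is refused whole. The fingers move at their own pace and stop on an object; FORCE is the grip in N (left out, the last holds). Time passes only in rows, so rows that repeat a pose let the fingers close. It gives the time, the measured TCP pose, the force and the opening at its end, in the units of the state.
- get_state(): the state, without advancing time (a new reading comes with each control period).
- get_image(name): name is "scene" or "side" or "wrist"; returns a dict with "color" (420x560x3 uint8, blue, green, red), "mtx" (3x3 intrinsics, pixels), "R" (3x3) and "t" (3): a world point X has camera coordinates R X + t; the wrist camera has in their place "tool_from_camera" (4x4, takes a point from camera to tool coordinates, whose origin is the TCP and whose axes are the tool frame's). Camera axes: x right, y down, z forward; pixel columns grow to the right and rows downward; lengths in m; the calibration is good to about 2 mm. A picture is of the moment at which its call begins: read the wrist's pose just before it. There is no depth.
- sign_off(): hands the job in, once; it reports no verdict.
The state is a dict: "clock": time; "qpos": joint angles; "qd": joint speeds; "effort": joint torques, N m; "position": TCP position; "ee_rot": TCP orientation; "contact_force": force on the tool from outside, world axes, zero at the start; "moment": the same for the moment, N m; "width": finger opening in m.
Only numpy, scipy, OpenCV 4.12 (cv2) and the standard library are available. Lean on these libraries where they do the work, as an engineer would, in place of code of your own. Each camera call takes 0.05 s, during which the arm holds its last target.

### The job

Copy the curved edge of the brown shelf template: take the stylus from its stand, put its ball beside the S-shaped edge, below the board's top, and run it along the edge from the green dot to the red one, keeping the ball lightly against the edge past every dot in between. Then put the stylus back upright in its stand and let go, leaving the tape roll on the template, the screw tray and the screwdriver where they are.

Things in the scene. Friction and masses are not known exactly. Their poses are not given: they have to be found in the camera images.
- template: Brown board 30 mm thick, clamped to the table, fixed. Origin on the table in the middle of its S edge; x into the board (away from the robot at yaw 0), y along the edge. The S edge, a vertical wall from z = 0 to 30 mm, faces -x, at x = -28 mm * sin(2 pi y / 240 mm), y from -130 to 130 mm; the board is on its +x side. Two clamps at x 80 to 132, y = +-100 mm reach 54 mm high
- stylus: Digitising stylus, about 100 g, upright in its stand. Origin on its axis at the underside of its black guard (52 mm wide, 6 mm thick); z up along the axis. Orange square handle above it, 24 x 24 mm, faces square to x and y, z = 6 to 62 mm: grip it from above. Below the guard a thin pin with a white ball, centre at z = -42 mm
- ball (a point): centre of the white 10 mm ball at the end of the stylus's 6 mm steel pin. The pin is sprung: the ball gives way sideways by up to 8 mm in any direction, at about 0.8 N per mm, and springs back; beyond 8 mm it is rigid
- stand: Stylus stand, fixed: black round foot of 84 mm with an upright aluminium tube, 44 mm outside, 34 mm inside, open at the top, 60 mm tall. Origin on the table under its axis. The stylus stands with its pin in the tube and its guard resting on the rim, its origin 60 mm above the table; at left or right of the template
- dot0 (a point): point on the S edge, at the board's top (z = 30 mm), beside the green dot painted 8 mm in from the edge; template y = 112 mm (green to red runs from the +y end to the -y end)
- dot1 (a point): point on the S edge, at the board's top (z = 30 mm), beside white dot 1 painted 8 mm in from the edge; template y = 84 mm
- dot2 (a point): point on the S edge, at the board's top (z = 30 mm), beside white dot 2 painted 8 mm in from the edge; template y = 56 mm
- dot3 (a point): point on the S edge, at the board's top (z = 30 mm), beside white dot 3 painted 8 mm in from the edge; template y = 28 mm
- dot4 (a point): point on the S edge, at the board's top (z = 30 mm), beside white dot 4 painted 8 mm in from the edge; template y = 0 mm
- dot5 (a point): point on the S edge, at the board's top (z = 30 mm), beside white dot 5 painted 8 mm in from the edge; template y = -28 mm
- dot6 (a point): point on the S edge, at the board's top (z = 30 mm), beside white dot 6 painted 8 mm in from the edge; template y = -56 mm
- dot7 (a point): point on the S edge, at the board's top (z = 30 mm), beside white dot 7 painted 8 mm in from the edge; template y = -84 mm
- dot8 (a point): point on the S edge, at the board's top (z = 30 mm), beside the red dot painted 8 mm in from the edge; template y = -112 mm (green to red runs from the +y end to the -y end)
- tape_roll: yellow roll, 54 mm wide, 22 mm tall, lying on the template about 72 mm behind the S edge line
- screw_tray: blue open plastic tray, 90 x 70 x 35 mm; it stands about where the stand could also be (the two swap sides); origin under its centre
- screwdriver: screwdriver with red handle, lying across between the robot and the template

How it is judged:
By the outcome, as a careful person would: the job done as asked, in the order asked, and still so for the second after the job is handed in, with the robot touching nothing.
It also fails if it takes over 72 s, if anything falls off the work surface, if the arm or the gripper's body presses on something with over 40 N, if the wrist force passes 120 N, or if a joint passes its speed limit or range.

## Working session

There is one attempt and no reset: what is moved stays moved. The work goes in short steps, Python scripts to look and compute and a shell command to move; the robot and the scene stay as the last step left them, time stands still between calls to the robot, and variables do not carry over. Pictures are saved under pics/ and viewed, and the job is handed in when it is done.

```bash
mkdir -p pics; ls; python3 - <<'E'
from rig import *
import cv2
s=get_state();print(s, grasp_offset)
for n in("scene","side","wrist"):
    d=get_image(n);cv2.imwrite(f"pics/{n}0.png",d["color"]);print(n,{k:v.tolist() for k,v in d.items() if k!="color"})
E
```

```text
pics
{'clock': 0.0, 'qpos': array([-1.41898530e+00,  2.76647726e-01,  1.50614634e+00, -1.05404001e-05,
        1.36068044e+00, -1.20980945e-01]), 'qd': array([-0.00108753, -0.00018009,  0.00185891, -0.00235039,  0.00014388,
       -0.00036058]), 'effort': array([ 5.95651491e-04, -4.16771257e+01, -2.45805413e+01,  4.52854522e-06,
        1.08592690e-02,  9.29051993e-06]), 'position': array([ 0.15482937, -0.55315439,  0.19740443]), 'ee_rot': array([ 0.09613459, -0.09616239,  0.7012043 , -0.69987389]), 'contact_force': array([-0.14476484,  0.75108624,  0.20720748]), 'moment': array([ 0.02271781,  0.06287404, -0.03022137]), 'width': 0.08520536327851409} 0.0187
scene {'mtx': [[439.3898793601233, 0.0, 276.11495891760643], [0.0, 439.3898793601233, 211.6044616263789], [0.0, 0.0, 1.0]], 'R': [[0.3780491603765968, 0.9257563796740607, 0.0073455994531628575], [0.7909967187776112, -0.31887452117637577, -0.5221524974828614], [-0.48104368119912216, 0.20320965832684523, -0.8528205037058408]], 't': [-0.20424670696235625, -0.3440350336224255, 1.1934828267354207]}
side {'mtx': [[474.09133926224587, 0.0, 274.06951127009347], [0.0, 474.09133926224587, 211.94775412420404], [0.0, 0.0, 1.0]], 'R': [[-0.9663544846601214, -0.2572040151223229, 0.0022593322525412966], [-0.18924487671407242, 0.7050179266440966, -0.6834735545344346], [0.17419927271589566, -0.6609053016245332, -0.7299717773104913]], 't': [0.4864817110874732, 0.16202928005832226, 1.109640935903981]}
wrist {'mtx': [[341.84261705325116, 0.0, 281.06870576169666], [0.0, 341.84261705325116, 207.79158666150335], [0.0, 0.0, 1.0]], 'tool_from_camera': [[-0.0005044585601872511, 0.9613645512933153, 0.2752779414304031, -0.0702605318019598], [5.543680612335203e-05, -0.27527794914844667, 0.9613646798376684, -0.17559598850579466], [0.9999998712241512, 0.0005002291720749827, 8.557133763485132e-05, -0.00040166322222723316], [0.0, 0.0, 0.0, 1.0]]}
```

View pics/scene0.png

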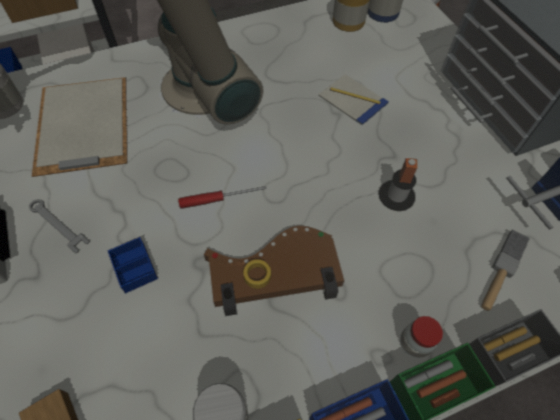

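View pics/side0.png

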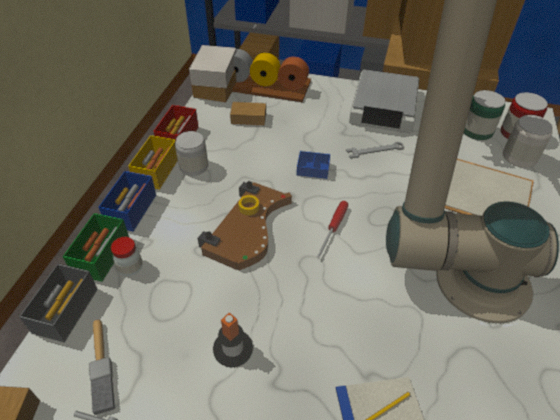

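View pics/wrist0.png

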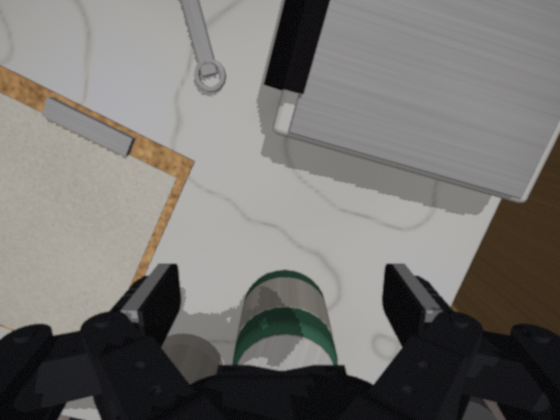

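The scene picture shows the template near (275,265), its green dot near (320,232) and red dot near (215,255). The stylus in its stand is near (400,180), the tray near (133,263) and the screwdriver near (220,195). Next I zoom in.

```bash
python3 - <<'E'
import cv2,numpy as np
def crop(n,x,y,w,h,f):
    i=cv2.imread(f"pics/{n}0.png")[y:y+h,x:x+w]
    i=cv2.convertScaleAbs(cv2.resize(i,None,fx=f,fy=f,interpolation=cv2.INTER_CUBIC),alpha=1.6)
    return i
cv2.imwrite("pics/c1.png",crop("scene",190,210,160,110,5))
a=crop("scene",365,145,65,75,6);b=crop("side",200,300,65,75,6)
cv2.imwrite("pics/c2.png",np.hstack([a,b]))
cv2.imwrite("pics/c3.png",crop("side",190,175,110,100,6))
E
```

```text
(no output)
```

View pics/c1.png

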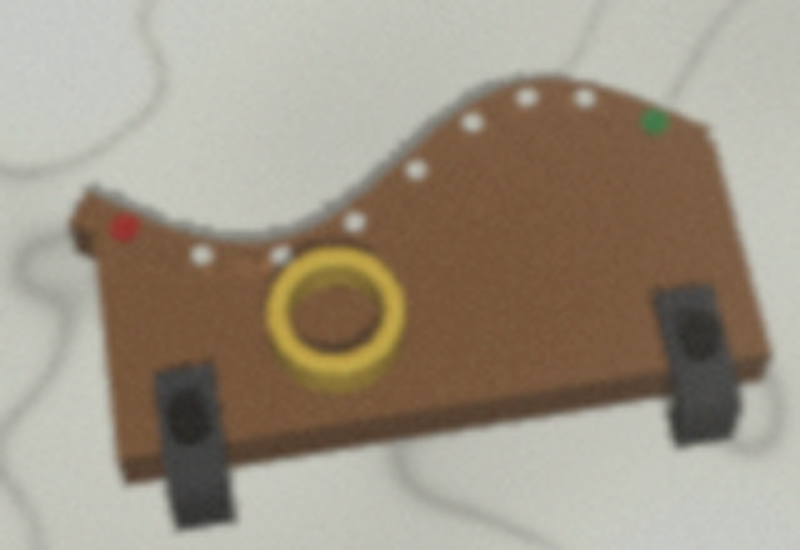

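View pics/c2.png

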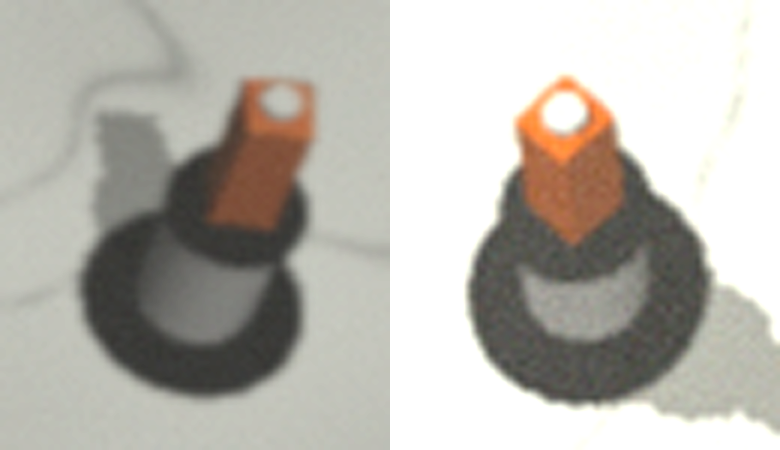

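View pics/c3.png

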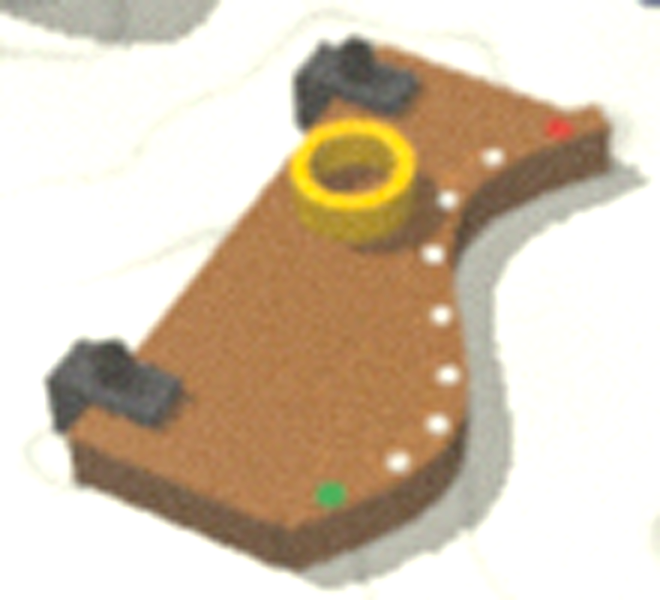

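```bash
cat > h.py <<'E'
import numpy as np,cv2
from rig import *
def ray(d,uv):
    u=np.array([*uv,1.]);v=d["R"].T@(np.linalg.inv(d["mtx"])@u);c=-d["R"].T@d["t"];return c,v/np.linalg.norm(v)
def plane(d,uv,z):
    c,v=ray(d,uv);return (c+v*(z-c[2])/v[2])[:2]
def tri(rs):
    A=np.zeros((3,3));b=np.zeros(3)
    for c,v in rs:
        P=np.eye(3)-np.outer(v,v);A+=P;b+=P@c
    return np.linalg.solve(A,b)
def Sx(y):return -28*np.sin(2*np.pi*y/240)
def dotmodel(y,normal=True):
    y=np.asarray(y,float)
    if not normal:return np.c_[Sx(y)+8,y]
    s=-28*2*np.pi/240*np.cos(2*np.pi*y/240);n=np.c_[np.ones_like(y),-s];n/=np.linalg.norm(n,axis=1)[:,None]
    return np.c_[Sx(y),y]+8*n
def fit(M,W): # W=R M+t
    a,b=M.mean(0),W.mean(0);H=(M-a).T@(W-b);th=np.arctan2(H[0,1]-H[1,0],H[0,0]+H[1,1])
    R=np.array([[np.cos(th),-np.sin(th)],[np.sin(th),np.cos(th)]]);return th,R,b-R@a
E
python3 - <<'E'
from h import *
Y=np.array([112,84,56,28,0,-28,-56,-84,-112.])
clicks={"scene":((190,210,5),[(655,121),(585,98),(527,97),(473,122),(417,169),(355,222),(281,254),(202,255),(125,228)]),
"side":((190,175,6),[(331,494),(398,461),(438,424),(448,375),(441,315),(433,254),(448,199),(493,157),(558,128)])}
G={}
for n,((ox,oy,f),cl) in clicks.items():
    d=get_image(n);G[n]=d;im=d["color"].astype(float);uv=[]
    for i,(a,b) in enumerate(cl):
        c=np.array([(a+.5)/f-.5+ox,(b+.5)/f-.5+oy])
        w=(im[...,0] if 0<i<8 else (im[...,1]-im[...,2] if i==0 else im[...,2]-im[...,1]))
        for k in range(4):
            x0,y0=np.round(c).astype(int);yy,xx=np.mgrid[y0-2:y0+3,x0-2:x0+3];p=w[y0-2:y0+3,x0-2:x0+3];r2=(xx-c[0])**2+(yy-c[1])**2
            q=np.clip(p-np.median(w[y0-3:y0+4,x0-3:x0+4])-8,0,None)*(r2<6.5);c=np.array([(q*xx).sum(),(q*yy).sum()])/q.sum()
        uv.append(c)
    uv=np.array(uv);G[n+"uv"]=uv
    W=np.array([plane(d,u,.03) for u in uv])*1000
    for nm in(True,False):
        M=dotmodel(Y,nm);th,R,t=fit(M,W);e=W-(M@R.T+t);print(n,nm,np.degrees(th).round(2),t.round(1),"rms",np.sqrt((e**2).sum(1).mean()).round(2))
    print(np.round(e,1).tolist())
T=np.array([tri([ray(G[n],G[n+"uv"][i]) for n in("scene","side")]) for i in range(9)])*1000
print(T.round(1))
for nm in(True,False):
    M=dotmodel(Y,nm);th,R,t=fit(M,T[:,:2]);e=T[:,:2]-(M@R.T+t);print(nm,np.degrees(th),t,np.sqrt((e**2).sum(1).mean()))
# stylus white cap
def cv(p,o):return [(p[0]+.5)/6-.5+o[0],(p[1]+.5)/6-.5+o[1]]
a=cv((280,101),(365,145));b=cv((565-390,112),(200,300))
X=tri([ray(G["scene"],a),ray(G["side"],b)]);print("cap",X,plane(G["scene"],a,.123),plane(G["side"],b,.123))
# handle top corners
for n,o,cs in(("scene",(365,145),[(246,80),(314,83),(312,138),(246,134)]),("side",(200,300),[(567-390,76),(614-390,120),(567-390,162),(517-390,121)])):
    P=np.array([plane(G[n],cv(c,o),.122) for c in cs])*1000;print(n,P.round(1).tolist(),P.mean(0),np.degrees(np.arctan2(*(np.roll(P,-1,0)-P).T[::-1])).round(1),np.linalg.norm(np.roll(P,-1,0)-P,axis=1).round(1))
E
```

```text
scene True -12.33 [528.4  -9.2] rms 0.31
scene False -12.33 [527.5  -9.2] rms 3.61
[[-1.6, -4.1], [-0.5, -2.9], [1.3, 0.7], [0.9, 3.8], [0.3, 5.0], [0.9, 4.2], [0.4, 0.3], [-0.4, -2.9], [-1.2, -4.2]]
side True -12.43 [525.7  -7.1] rms 0.33
side False -12.43 [524.8  -7.2] rms 3.47
[[-1.8, -4.1], [-0.3, -2.9], [0.9, 0.6], [1.1, 3.9], [0.5, 4.5], [0.8, 4.0], [0.5, 0.8], [-0.4, -2.8], [-1.3, -3.8]]
[[ 550.3   96.1   27.5]
 [ 529.2   73.6   27.6]
 [ 519.5   50.8   27.4]
 [ 522.3   24.6   27.5]
 [ 534.1   -5.8   27.8]
 [ 546.8  -38.    27.5]
 [ 549.3  -71.2   27.1]
 [ 537.3 -100.8   27.2]
 [ 513.9 -125.9   26.9]]
True -12.402143684752906 [526.7102897   -8.98526219] 0.34112464584403285
False -12.401669023789628 [525.80983004  -9.02035969] 3.616817583734301
cap [0.51013422 0.31258277 0.12186967] [0.51105602 0.31198823] [0.50960112 0.31300343]
scene [[498.2, 306.5], [508.1, 327.7], [528.3, 314.4], [518.4, 294.4]] [513.25158353 310.7609296 ] [  64.9  -33.3 -116.3  149. ] [23.4 24.2 22.4 23.7]
side [[513.4, 299.9], [493.9, 311.2], [503.6, 329.1], [523.5, 319.5]] [508.60961228 314.91290087] [ 149.9   61.8  -25.9 -117.3] [22.5 20.4 22.2 22. ]
```

Dots fit the normal-offset model to 0.3 mm in both views, which puts the template origin at about (527, -8.5) with yaw -12.4°. The cap triangulates to z = 122 mm, as expected. Next I plan the approach above the stylus.

```bash
cat >> h.py <<'E'
from scipy.spatial.transform import Rotation as Ro
def rot(s=None):
    s=s or get_state();q=s["ee_rot"];return Ro.from_quat([q[1],q[2],q[3],q[0]])
E
python3 - <<'E'
from h import *
s=get_state();R=rot(s);print(R.as_matrix().round(3))
p=s["position"];z=R.as_matrix()[:,2];print("jaw dir deg",np.degrees(np.arctan2(z[1],z[0])))
tgt=np.array([.5103,.3125,.24])
print("shift cm",R.inv().apply(tgt-p)*100)
for jaw in(62,-28,152,-118):
    a=np.radians(jaw);Z=np.array([np.cos(a),np.sin(a),0]);Y=np.array([0,0,-1.]);X=np.cross(Y,Z)
    Rt=Ro.from_matrix(np.c_[X,Y,Z]);print(jaw,(R.inv()*Rt).as_rotvec(degrees=True)/8)
E
```

```text
[[-0.963 -0.     0.269]
 [-0.269  0.001 -0.963]
 [-0.    -1.    -0.001]]
jaw dir deg -74.36845050153703
shift cm [-57.56116762  -4.14512185 -73.82344356]
62 [ 1.75854158e-03 -1.70460555e+01 -6.99931043e-03]
-28 [ 4.96553009e-03 -5.79605630e+00 -2.97141301e-03]
152 [3.66751451e-03 1.67039423e+01 6.12878572e-03]
-118 [5.59456477e-03 5.45394311e+00 1.40560629e-03]
```

```bash
python3 -m jog '[0,0,-4.1,0,0,0,0, 0,-5,-4.1,-6.4,0,-0.6,0, 0,-9,-4.1,-11.6,0,-1.2,0, 0,-13,-4.1,-16.7,0,-1.8,0, 0,-17,-4.1,-21.8,0,-2.4,0, 0,-21,-4.1,-27,0,-3,0, 0,-25,-4.1,-32.1,0,-3.6,0, 0,-29,-4.1,-37.2,0,-4.2,0, 0,-33,-4.1,-42.3,0,-4.8,0, 0,-37,-4.1,-47.5,0,-5.4,0, 0,-41,-4.1,-52.6,0,-5.8,0, 0,-45,-4.1,-57.7,0,-5.8,0]'; python3 - <<'E'
from h import *
s=get_state();R=rot(s);p=s["position"];print(p,s["qpos"],R.inv().apply(np.array([.5103,.3125,.24])-p)*100)
E
```

```text
clock: 1.75
position: [0.4164, 0.0843, 0.2395]
ee_rot: [-0.365, 0.364, -0.605, 0.606]
contact_force: [1.8, -1.1, -0.4]
width: 0.0856
[0.41641066 0.08430733 0.23954253] [ 3.63122529e-02  2.13047392e-02  1.71589439e+00 -6.78032126e-04
  1.40312723e+00  5.23671160e-01] [-24.55953546  -0.04783388  -2.38748263]
```

```bash
python3 -m jog '[0,-6,0,-0.6,0,0,0, 0,-12,0,-1.2,0,0,0, 0,-17,0,-1.8,0,0,0, 0,-22,0,-2.4,0,0,0, 0,-24.5,0,-2.4,0,0,0, 0,-24.5,0,-2.4,0,0,0, 0,-24.5,0,-2.4,0,0,0]'; python3 - <<'E'
from h import *
s=get_state();R=rot(s);p=s["position"];print(p,R.as_matrix().round(4))
d=get_image("wrist");cv2.imwrite("pics/w1.png",cv2.convertScaleAbs(d["color"],alpha=1.4))
E
```

```text
clock: 2.62
position: [0.5091, 0.309, 0.239]
ee_rot: [-0.364, 0.365, -0.606, 0.606]
contact_force: [-0.7, 0.1, -0.6]
width: 0.0853
[0.50907647 0.30903352 0.23899816] [[-4.692e-01 -1.000e-03  8.831e-01]
 [-8.831e-01 -1.200e-03 -4.692e-01]
 [ 1.500e-03 -1.000e+00 -3.000e-04]]
```

View pics/w1.png

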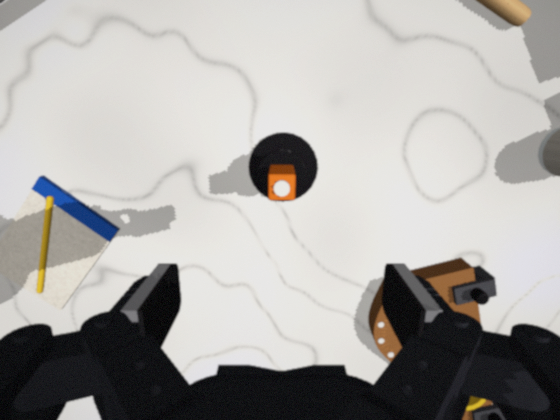

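```bash
python3 - <<'E'
from h import *
s=get_state();R=rot(s).as_matrix();p=s["position"]
d=get_image("wrist");im=d["color"]
T=d["tool_from_camera"]
def toW(uv,z):
    v=R@T[:3,:3]@np.linalg.inv(d["mtx"])@np.array([*uv,1.]);c=p+R@T[:3,3];return c+v*(z-c[2])/v[2]
hsv=cv2.cvtColor(im,cv2.COLOR_BGR2HSV)
crop=cv2.resize(im[120:220,230:340],None,fx=7,fy=5.5 if 0 else 7,interpolation=cv2.INTER_CUBIC)[:600]
cv2.imwrite("pics/w1c.png",crop)
m=((hsv[...,0]<14)&(hsv[...,1]>130)&(hsv[...,2]>120)).astype(np.uint8);m[:120]=0;m[220:]=0;m[:,:230]=0;m[:,340:]=0
c=max(cv2.findContours(m,0,2)[0],key=cv2.contourArea);h=cv2.convexHull(c);r=cv2.minAreaRect(h);print(r)
bx=cv2.boxPoints(r);print(np.array([toW(u,.122) for u in bx]).round(4).tolist())
w=((hsv[...,1]<60)&(im[...,0]>120)).astype(np.uint8);x,y=map(int,r[0]);sub=np.zeros_like(w);sub[y-12:y+14,x-9:x+10]=w[y-12:y+14,x-9:x+10]
hm=np.zeros_like(w);cv2.fillConvexPoly(hm,h,1);M=cv2.moments(sub*hm,True);uv=(M["m10"]/M["m00"],M["m01"]/M["m00"]);W=toW(uv,.123);print("cap",uv,M["m00"],W, "tool",(R.T@(W-p)*100).round(2))
E
```

```text
((281.5, 186.5), (25.0, 25.0), 90.0)
[[0.5078, 0.3286, 0.122], [0.527, 0.3184, 0.122], [0.5167, 0.2986, 0.122], [0.4971, 0.309, 0.122]]
cap (281.1479591836735, 187.67857142857142) 196.0 [0.51153973 0.31316212 0.123     ] tool [-5.100e-01  1.163e+01  1.000e-02]
```

View pics/w1c.png

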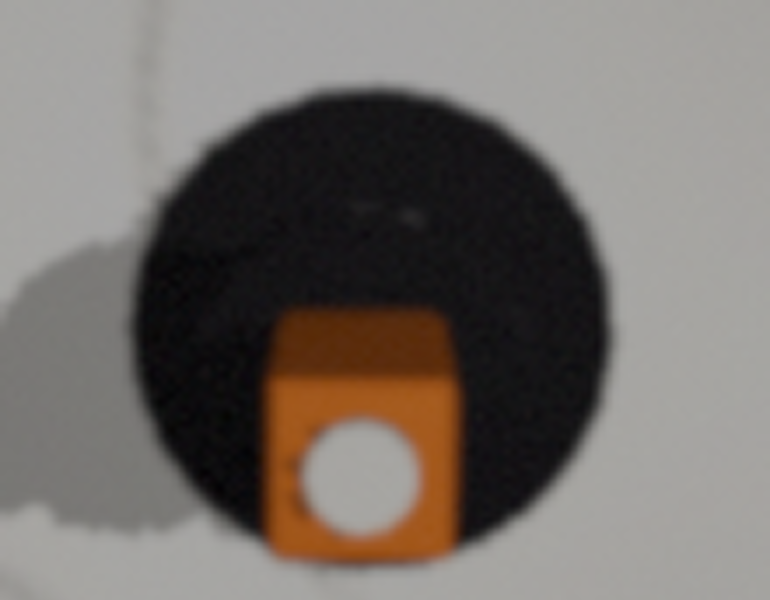

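```bash
python3 -m jog '[0,-0.5,3,0,0,0,0, 0,-0.5,7,0,0,0,0, 0,-0.5,11,0,0,0,0, 0,-0.5,13.5,0,0,0,0, 0,-0.5,15,0,0,0,0, 0,-0.5,16,0,0,0,0, 0,-0.5,16.4,0,0,0,0, 0,-0.5,16.4,0,0,0,0, 0,-0.5,16.4,0,0,0,0]' 60; python3 - <<'E'
from h import *
s=get_state();print(s["position"],s["contact_force"])
d=get_image("side");cv2.imwrite("pics/s2.png",cv2.resize(d["color"][260:390,150:330],None,fx=4,fy=4))
E
```

```text
clock: 3.85
position: [0.5126, 0.3146, 0.076]
ee_rot: [-0.365, 0.364, -0.606, 0.606]
contact_force: [-0.9, -0.5, -0.0]
width: 0.0853
[0.51256338 0.31456831 0.0760191 ] [-0.91402712 -0.45045923 -0.03403011]
```

View pics/s2.png

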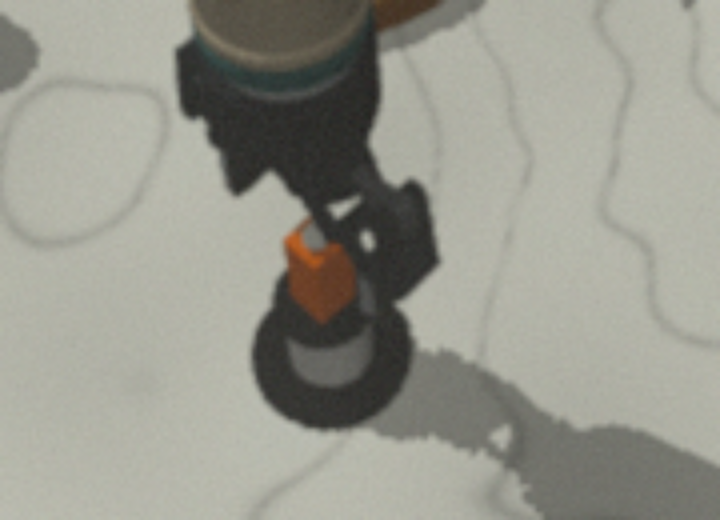

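The jaws straddle the handle, so I close.

```bash
python3 -m jog '[255,0,0,0,0,0,0, 255,0,0,0,0,0,0, 255,0,0,0,0,0,0, 255,0,0,0,0,0,0, 255,0,0,0,0,0,0, 255,0,0,0,0,0,0, 255,0,0,0,0,0,0, 255,0,0,0,0,0,0]' 60; python3 - <<'E'
from h import *
import time
s=get_state();print(s["position"],s["contact_force"],s["width"],s["ee_rot"])
E
```

```text
clock: 4.9
position: [0.5124, 0.3145, 0.0755]
ee_rot: [-0.365, 0.364, -0.606, 0.606]
contact_force: [-0.1, 0.1, 3.6]
width: 0.0222
[0.51235858 0.31446041 0.07554595] [-0.14566776  0.08648237  3.58434408] 0.022187355672650594 [-0.3646269   0.36401104 -0.605985    0.60607373]
```

```bash
python3 -m jog '[255,0,-0.5,0,0,0,0, 255,0,-1.5,0,0,0,0, 255,0,-3,0,0,0,0, 255,0,-5,0,0,0,0, 255,0,-7,0,0,0,0, 255,0,-9,0,0,0,0, 255,0,-10,0,0,0,0, 255,0,-10,0,0,0,0, 255,0,-10,0,0,0,0, 255,0,-10,0,0,0,0]'; python3 - <<'E'
from h import *
s=get_state();print(s["position"],s["contact_force"],s["width"])
for n in("scene","side","wrist"):
    d=get_image(n);cv2.imwrite(f"pics/{n}3.png",d["color"])
a=cv2.imread("pics/scene3.png")[110:230,350:450];b=cv2.imread("pics/side3.png")[240:380,180:290]
f=lambda i:cv2.convertScaleAbs(cv2.resize(i,(390,500),interpolation=cv2.INTER_CUBIC),alpha=1.3)
cv2.imwrite("pics/c4.png",np.hstack([f(a),f(b)]))
E
```

```text
clock: 6.15
position: [0.5115, 0.314, 0.1743]
ee_rot: [0.364, -0.365, 0.606, -0.606]
contact_force: [0.6, -0.9, -1.1]
width: 0.023
[0.5114613  0.31402759 0.17431026] [ 0.61491902 -0.93226038 -1.14886815] 0.02298612893238877
```

View pics/c4.png

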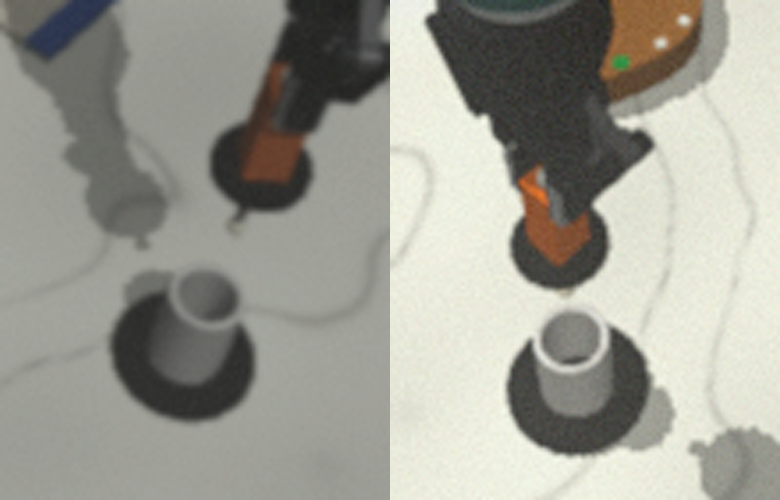

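View pics/wrist3.png

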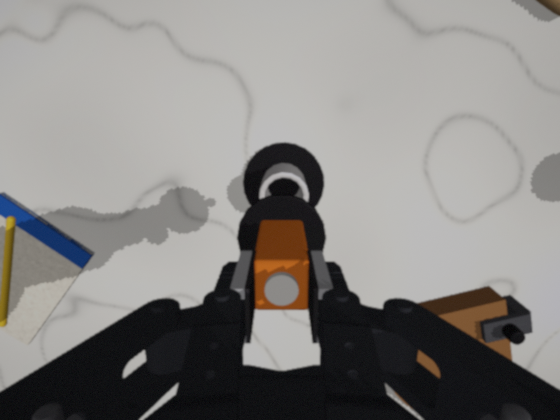

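```bash
python3 - <<'E'
from h import *
G={n:get_image(n) for n in("scene","side")};s=get_state();p=s["position"];R=rot(s)
A=lambda u,v:((u+.5)*100/390-.5+350,(v+.5)*120/500-.5+110)
B=lambda u,v:((u-390+.5)*110/390-.5+180,(v+.5)*140/500-.5+240)
for nm,a,b in(("ball",(234,229),(566,292)),("rim",(205,296),(572,340)),("guardtop",(262,166),(560,245))):
    X=tri([ray(G["scene"],A(*a)),ray(G["side"],B(*b))]);print(nm,X.round(4),"tool",(R.inv().apply(X-p)*1000).round(1))
    if nm=="ball":
        for z in(.1165,): print(plane(G["scene"],A(*a),z),plane(G["side"],B(*b),z))
    if nm=="rim":print(plane(G["scene"],A(*a),.06),plane(G["side"],B(*b),.06))
cv2.imwrite("pics/b5.png",np.hstack([cv2.convertScaleAbs(cv2.resize(G["scene"]["color"][145:185,390:430],(390,390),interpolation=cv2.INTER_CUBIC),alpha=1.3),cv2.convertScaleAbs(cv2.resize(G["side"]["color"][300:340,210:250],(390,390),interpolation=cv2.INTER_CUBIC),alpha=1.2)]))
E
```

```text
ball [0.5097 0.3126 0.1106] tool [ 2.4 64.3 -1.2]
[0.51321077 0.30881464] [0.50809057 0.31568276]
rim [0.5105 0.3107 0.0547] tool [  3.7 120.2   0.4]
[0.51321151 0.30747772] [0.50926878 0.31339109]
guardtop [0.5096 0.3138 0.1594] tool [ 1.5 15.5 -1.8]
```

View pics/b5.png

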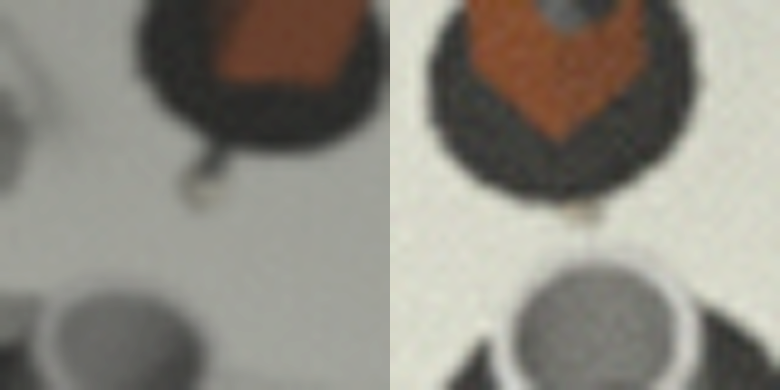

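```bash
cat >> h.py <<'E'
ORG=np.array([526.9,-8.6]);TH=np.radians(-12.4)
RT=np.array([[np.cos(TH),-np.sin(TH)],[np.sin(TH),np.cos(TH)]])
def edge(y,off):  # world mm of point off mm outside the edge (along -x normal)
    s=-28*2*np.pi/240*np.cos(2*np.pi*y/240);n=np.array([-1,s])/np.hypot(1,s)
    return ORG+RT@(np.array([Sx(y),y])+off*n), RT@n
E
python3 - <<'E'
from h import *
s=get_state();p=s["position"];R=rot(s)
d=get_image("wrist");im=d["color"];cv2.imwrite("pics/w4.png",cv2.resize(im[210:330,220:340],None,fx=5,fy=5))
T=d["tool_from_camera"]
# cap in tool frame at tool y=-47.5mm
for uv in((281,289),):
    v=T[:3,:3]@np.linalg.inv(d["mtx"])@np.array([*uv,1.]);c=T[:3,3];X=c+v*(-.0475-c[1])/v[1];print(X*1000)
b,n=edge(118,30);print(b,n);t=np.array([b[0]/1000,b[1]/1000,p[2]])
print((R.inv().apply(t-p)*100).round(2))
E
```

```text
[ 1.56274706e+00 -4.75000000e+01 -2.99070221e-02]
[530.97030527 129.4671998 ] [-0.66124137  0.75017321]
[1.542e+01 1.000e-02 1.035e+01]
```

View pics/w4.png

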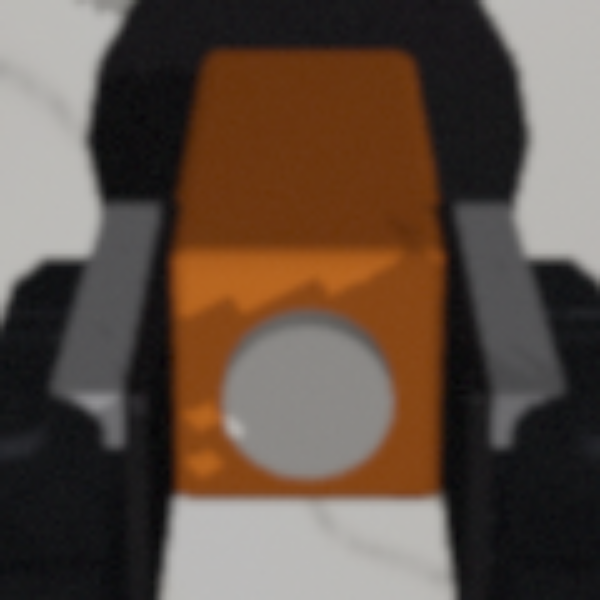

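```bash
python3 -m jog '[255,3,0,2,0,0,0, 255,6,0,4,0,0,0, 255,9,0,6,0,0,0, 255,12,0,8,0,0,0, 255,14,0,9.5,0,0,0, 255,15.2,0,10.3,0,0,0, 255,15.2,0,10.3,0,0,0, 255,15.2,0,10.3,0,0,0]'; python3 - <<'E'
from h import *
s=get_state();print(s["position"],s["contact_force"])
for n in("wrist","side"):
    d=get_image(n);cv2.imwrite(f"pics/{n}5.png",cv2.convertScaleAbs(d["color"],alpha=1.3))
E
```

```text
clock: 7.45
position: [0.5315, 0.1326, 0.1753]
ee_rot: [0.365, -0.364, 0.606, -0.606]
contact_force: [-0.3, -0.0, -1.1]
width: 0.0223
[0.53153887 0.13259592 0.17525775] [-0.26557037 -0.00787145 -1.1443847 ]
```

View pics/wrist5.png

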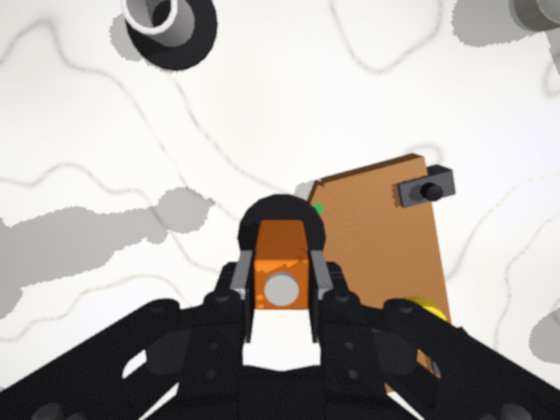

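View pics/side5.png

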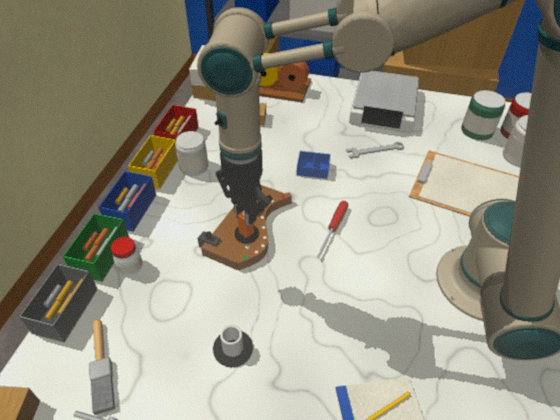

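```bash
python3 - <<'E'
from h import *
s=get_state();p=s["position"];R=rot(s).as_matrix();d=get_image("wrist");im=d["color"];T=d["tool_from_camera"]
def px(W):
    c=T[:3,:3].T@(R.T@(W/1000-p)-T[:3,3]);u=d["mtx"]@c;return u[:2]/u[2]
im2=cv2.convertScaleAbs(cv2.resize(im[140:250,270:470],None,fx=4,fy=4,interpolation=cv2.INTER_CUBIC),alpha=1.4)
for y in(130,125,120,112):
    for z in(30,0):
        w,_=edge(y,0);u=(px(np.array([*w,z]))-[270,140]+.5)*4-.5;cv2.circle(im2,tuple(np.round(u).astype(int)),3,(255,0,255) if z else (255,255,0),1)
w,_=edge(112,-8);u=(px(np.array([*w,30]))-[270,140]+.5)*4;cv2.circle(im2,tuple(np.round(u).astype(int)),5,(0,0,255),1)
cv2.imwrite("pics/w6.png",im2)
E
```

```text
(no output)
```

View pics/w6.png

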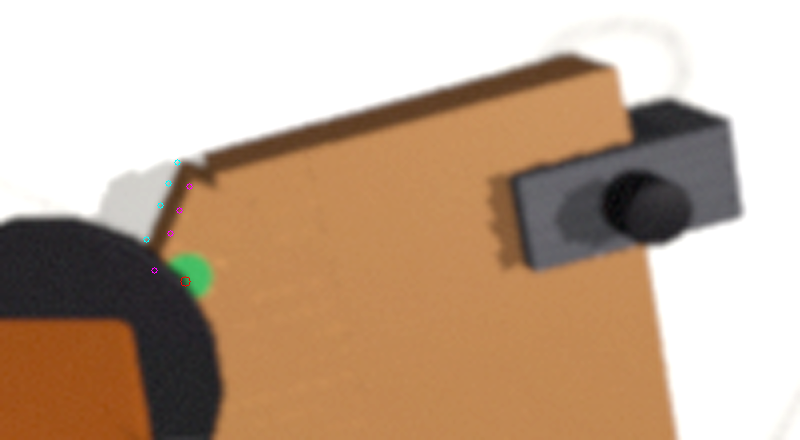

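```bash
cat >> h.py <<'E'
ORG=np.array([527.9,-8.3]);AX=np.array([.0016,0,0])
def avg(n=6):
    P=[];F=[]
    for i in range(n):
        get_image("wrist");s=get_state();P.append(s["position"]);F.append(s["contact_force"])
    return np.mean(P,0),np.mean(F,0),np.std(P,0),np.std(F,0),rot(s),s
def tmpl(w): return RT.T@(np.asarray(w)*1000-ORG)
def shifts(p,R,ys,offs,z=None):
    out=[]
    for y,o in zip(ys,offs):
        w,_=edge(y,o);t=np.array([*w/1000,z if z else p[2]])-R.apply(AX);out.append((R.inv().apply(t-p)*100).round(2).tolist())
    return out
E
python3 - <<'E'
from h import *
p,F,sp,sf,R,s=avg(5);print(p,sp,F,sf,s["clock"])
print(shifts(p,R,[118],[20],.0725))
E
```

```text
[0.53158657 0.13231369 0.17524442] [3.64155990e-05 1.59936881e-04 8.52062721e-06] [-0.18854528  0.02271338 -1.13635216] [0.585206  0.1394746 0.3943384] 7.85
[[0.4, 10.27, 1.09]]
```

```bash
python3 -m jog '[255,0.2,3,0,0,0,0, 255,0.4,6,0.5,0,0,0, 255,0.4,8,0.5,0,0,0, 255,0.4,9.3,0.5,0,0,0, 255,0.4,10.3,0.5,0,0,0, 255,0.4,10.3,0.5,0,0,0, 255,0.4,10.3,0.5,0,0,0]'; python3 - <<'E'
from h import *
p,F,sp,sf,R,s=avg(5);print(p,sp,F,sf,s["clock"])
b=p+R.apply(AX);print(tmpl(b[:2]));print(shifts(p,R,[118]*5,[14,10,6,4,2.5],.0725))
for n in("side",):
    d=get_image(n);cv2.imwrite(f"pics/{n}7.png",cv2.convertScaleAbs(cv2.resize(d["color"][170:290,180:320],None,fx=5,fy=5),alpha=1.3))
E
```

```text
clock: 8.72
position: [0.5349, 0.126, 0.073]
ee_rot: [-0.365, 0.364, -0.606, 0.606]
contact_force: [-0.6, 0.1, -0.7]
width: 0.0226
[0.53473815 0.12593027 0.0729329 ] [1.29502289e-04 2.33640316e-05 1.03400623e-04] [-0.03942526 -0.29459209 -1.25607715] [0.35424449 0.29663667 0.50369107] 8.975
[-22.57484859 131.0260989 ]
[[0.19, 0.04, 1.07], [0.34, 0.04, 1.45], [0.48, 0.04, 1.82], [0.55, 0.04, 2.01], [0.6, 0.04, 2.15]]
```

View pics/side7.png

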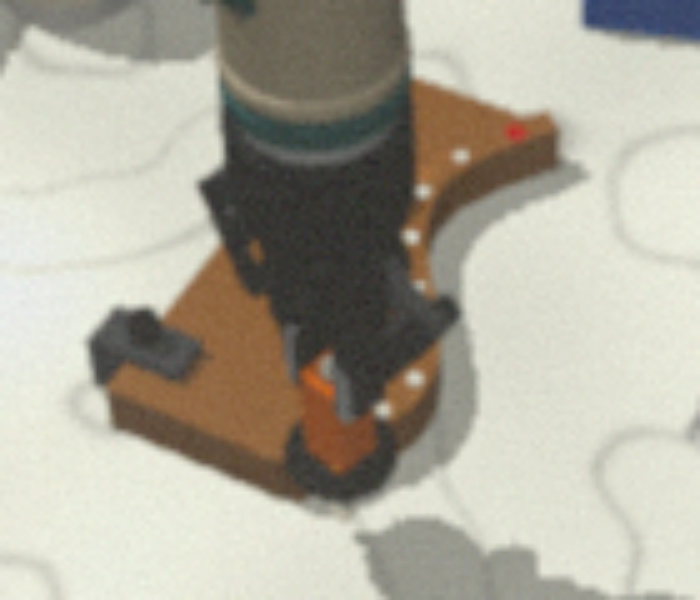

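```bash
python3 -m jog '[255,0.2,0,1.05,0,0,0, 255,0.35,0,1.45,0,0,0, 255,0.45,0,1.7,0,0,0, 255,0.48,0,1.82,0,0,0, 255,0.48,0,1.82,0,0,0, 255,0.48,0,1.82,0,0,0]'; cat > meas.py <<'E'
from h import *
import sys
p,F,sp,sf,R,s=avg(int(sys.argv[1]));b=p+R.apply(AX);t=tmpl(b[:2]);print("p",p.round(4),"F",F.round(2),sf.round(2),"clk",s["clock"])
from scipy.optimize import minimize_scalar
r=minimize_scalar(lambda y:np.hypot(*(t-[Sx(y),y])),bounds=(-130,130),method="bounded");y=r.x;_,n=edge(y,0)
print("tmpl",t.round(1),"edge y",round(y,1),"off",round(r.fun,2),"n",n.round(2),"Fn",round(F[:2]@n,2),"moment",s["moment"].round(2))
E
python3 meas.py 8; python3 - <<'E'
from h import *
p,F,sp,sf,R,s=avg(1);print(shifts(p,R,[118]*4,[4,3,2,1]))
E
```

```text
clock: 9.78
position: [0.5479, 0.1132, 0.0723]
ee_rot: [0.364, -0.364, 0.606, -0.606]
contact_force: [0.9, 0.4, -1.5]
width: 0.0224
p [0.548  0.1132 0.0723] F [ 0.33 -0.03 -1.34] [0.46 0.43 0.35] clk 10.175
tmpl [ -6.9 121.4] edge y 117.6 off 6.4 n [-0.66  0.75] Fn -0.24 moment [ 0.03 -0.02  0.03]
[[0.04, 0.0, 0.23], [0.08, 0.0, 0.33], [0.11, 0.0, 0.42], [0.15, 0.0, 0.51]]
```

No contact yet, as predicted. I step in to a nominal offset of 2.5 mm.

```bash
python3 -m jog '[255,0.04,0,0.12,0,0,0, 255,0.07,0,0.24,0,0,0, 255,0.1,0,0.37,0,0,0, 255,0.1,0,0.37,0,0,0, 255,0.1,0,0.37,0,0,0]'; python3 meas.py 10
```

```text
clock: 10.85
position: [0.5505, 0.1106, 0.0722]
ee_rot: [0.364, -0.364, 0.606, -0.606]
contact_force: [-1.9, 1.3, -0.7]
width: 0.0224
p [0.5507 0.1105 0.0722] F [-1.28  0.84 -0.4 ] [0.62 0.54 0.31] clk 11.35
tmpl [ -3.7 119.4] edge y 117.9 off 2.64 n [-0.66  0.75] Fn 1.48 moment [ 0.3   0.27 -0.01]
```

Contact is at 1.5–1.7 N with about 2.2 mm of deflection, and force and vision agree to within 0.3 mm. I trace in chunks from here.

```bash
cat > plan.py <<'E'
from h import *
import sys
a,b,n,off=map(float,sys.argv[1:5]);n=int(n)
p,F,sp,sf,R,s=avg(3);ys=np.linspace(a,b,n)
for y,q in zip(ys,shifts(p,R,ys,[off]*n,.0725)):print(round(y,1),q)
E
python3 plan.py 113 58 12 2.4
```

```text
113.0 [0.57, -0.03, -0.2]
108.0 [1.15, -0.03, -0.41]
103.0 [1.73, -0.03, -0.6]
98.0 [2.31, -0.03, -0.78]
93.0 [2.88, -0.03, -0.93]
88.0 [3.44, -0.03, -1.05]
83.0 [4.0, -0.03, -1.14]
78.0 [4.55, -0.03, -1.19]
73.0 [5.09, -0.03, -1.19]
68.0 [5.62, -0.03, -1.15]
63.0 [6.14, -0.03, -1.06]
58.0 [6.64, -0.03, -0.93]
```

```bash
python3 -m jog '[255,0.57,0,-0.2,0,0,0, 255,1.15,0,-0.41,0,0,0, 255,1.73,0,-0.6,0,0,0, 255,2.31,0,-0.78,0,0,0, 255,2.88,0,-0.93,0,0,0, 255,3.44,0,-1.05,0,0,0, 255,4,0,-1.14,0,0,0, 255,4.55,0,-1.19,0,0,0, 255,5.09,0,-1.19,0,0,0, 255,5.62,0,-1.15,0,0,0, 255,6.14,0,-1.06,0,0,0, 255,6.64,0,-0.93,0,0,0]'; python3 meas.py 8;python3 plan.py 53 8 10 2.4
```

```text
clock: 13.0
position: [0.5111, 0.0558, 0.0722]
ee_rot: [0.364, -0.365, 0.606, -0.606]
contact_force: [-1.2, 1.3, -0.9]
width: 0.0222
p [0.5112 0.0557 0.0722] F [-1.53  0.38 -1.6 ] [0.32 0.73 0.27] clk 13.4
tmpl [-30.5  57.4] edge y 57.5 off 2.52 n [-0.99  0.17] Fn 1.57 moment [0.02 0.41 0.03]
53.0 [0.48, -0.03, 0.19]
48.0 [0.96, -0.03, 0.42]
43.0 [1.42, -0.03, 0.69]
38.0 [1.87, -0.03, 1.01]
33.0 [2.31, -0.03, 1.36]
28.0 [2.73, -0.03, 1.75]
23.0 [3.14, -0.03, 2.17]
18.0 [3.54, -0.03, 2.61]
13.0 [3.94, -0.03, 3.08]
8.0 [4.33, -0.03, 3.55]
```

```bash
python3 -m jog '[255,0.48,0,0.19,0,0,0, 255,0.96,0,0.42,0,0,0, 255,1.42,0,0.69,0,0,0, 255,1.87,0,1.01,0,0,0, 255,2.31,0,1.36,0,0,0, 255,2.73,0,1.75,0,0,0, 255,3.14,0,2.17,0,0,0, 255,3.54,0,2.61,0,0,0, 255,3.94,0,3.08,0,0,0, 255,4.33,0,3.55,0,0,0]'; python3 meas.py 8;python3 plan.py 3 -47 11 2.4
```

```text
clock: 14.8
position: [0.5226, 0.0008, 0.0723]
ee_rot: [-0.364, 0.364, -0.606, 0.606]
contact_force: [-1.4, -0.1, -1.4]
width: 0.0225
p [0.5228 0.0008 0.0723] F [-1.57 -0.52 -1.52] [0.65 0.41 0.31] clk 15.2
tmpl [-7.3  6.3] edge y 7.6 off 2.24 n [-0.92 -0.4 ] Fn 1.65 moment [-0.12  0.35  0.02]
3.0 [0.4, -0.02, 0.47]
-2.0 [0.78, -0.02, 0.96]
-7.0 [1.16, -0.02, 1.44]
-12.0 [1.55, -0.02, 1.92]
-17.0 [1.93, -0.02, 2.37]
-22.0 [2.32, -0.02, 2.81]
-27.0 [2.72, -0.02, 3.22]
-32.0 [3.12, -0.02, 3.6]
-37.0 [3.53, -0.02, 3.94]
-42.0 [3.95, -0.02, 4.24]
-47.0 [4.37, -0.02, 4.51]
```

```bash
python3 -m jog '[255,0.4,0,0.47,0,0,0, 255,0.78,0,0.96,0,0,0, 255,1.16,0,1.44,0,0,0, 255,1.55,0,1.92,0,0,0, 255,1.93,0,2.37,0,0,0, 255,2.32,0,2.81,0,0,0, 255,2.72,0,3.22,0,0,0, 255,3.12,0,3.6,0,0,0, 255,3.53,0,3.94,0,0,0, 255,3.95,0,4.24,0,0,0, 255,4.37,0,4.51,0,0,0]'; python3 meas.py 8;python3 plan.py -52 -87 8 2.4
```

```text
clock: 16.73
position: [0.5419, -0.0587, 0.0723]
ee_rot: [0.364, -0.364, 0.606, -0.606]
contact_force: [-1.8, 1.5, -1.5]
width: 0.0226
p [ 0.542  -0.0588  0.0723] F [-1.49  0.25 -1.28] [0.45 0.31 0.46] clk 17.125
tmpl [ 24.1 -47.8] edge y -47.3 off 2.38 n [-1.   -0.02] Fn 1.48 moment [0.06 0.39 0.01]
-52.0 [0.44, -0.02, 0.23]
-57.0 [0.89, -0.02, 0.4]
-62.0 [1.35, -0.02, 0.54]
-67.0 [1.82, -0.02, 0.62]
-72.0 [2.3, -0.02, 0.67]
-77.0 [2.8, -0.02, 0.67]
-82.0 [3.31, -0.02, 0.64]
-87.0 [3.84, -0.02, 0.56]
```

```bash
python3 -m jog '[255,0.44,0,0.23,0,0,0, 255,0.89,0,0.4,0,0,0, 255,1.35,0,0.54,0,0,0, 255,1.82,0,0.62,0,0,0, 255,2.3,0,0.67,0,0,0, 255,2.8,0,0.67,0,0,0, 255,3.31,0,0.64,0,0,0, 255,3.84,0,0.56,0,0,0]'; python3 meas.py 8;python3 plan.py -92 -117 6 2.4
```

```text
clock: 18.27
position: [0.5288, -0.0953, 0.0724]
ee_rot: [-0.364, 0.364, -0.606, 0.606]
contact_force: [-0.8, 2.2, -0.7]
width: 0.0224
p [ 0.5287 -0.0953  0.0723] F [-0.79  1.1  -1.03] [0.39 0.58 0.47] clk 18.675
tmpl [ 19.  -86.3] edge y -87.4 off 2.35 n [-0.79  0.62] Fn 1.3 moment [ 0.27  0.3  -0.06]
-92.0 [0.53, -0.02, -0.11]
-97.0 [1.08, -0.02, -0.25]
-102.0 [1.64, -0.02, -0.42]
-107.0 [2.21, -0.02, -0.61]
-112.0 [2.78, -0.02, -0.81]
-117.0 [3.35, -0.02, -1.02]
```

```bash
python3 -m jog '[255,0.53,0,-0.08,0,0,0, 255,1.08,0,-0.22,0,0,0, 255,1.64,0,-0.39,0,0,0, 255,2.21,0,-0.58,0,0,0, 255,2.78,0,-0.78,0,0,0, 255,3.35,0,-0.99,0,0,0]'; python3 meas.py 8;python3 - <<'E'
from h import *
d=get_image("side");cv2.imwrite("pics/s9.png",cv2.convertScaleAbs(cv2.resize(d["color"][150:280,190:330],None,fx=5,fy=4.6 if 0 else 4.5),alpha=1.3))
p,F,sp,sf,R,s=avg(1);print(shifts(p,R,[-117]*2,[10,30],.0725))
E
```

```text
clock: 19.58
position: [0.5041, -0.1203, 0.0723]
ee_rot: [-0.364, 0.364, -0.606, 0.606]
contact_force: [-0.2, 1.9, -1.7]
width: 0.0223
p [ 0.5039 -0.1202  0.0723] F [-1.47  1.25 -1.24] [0.47 0.52 0.29] clk 19.975
tmpl [   0.2 -116. ] edge y -117.3 off 2.22 n [-0.66  0.75] Fn 1.91 moment [ 0.2   0.34 -0.05]
[[-0.27, -0.03, -0.73], [-0.97, -0.03, -2.6]]
```

View pics/s9.png

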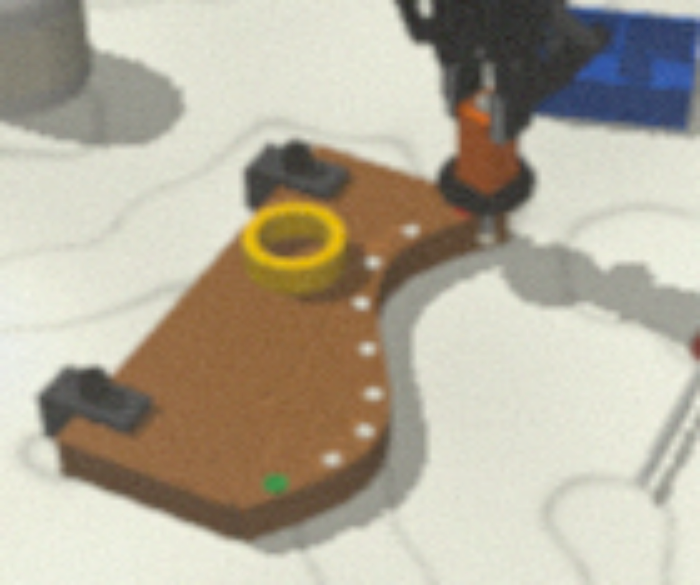

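The ball is visible against the edge just past the red dot, at 1.9 N. Now I back off and lift.

```bash
python3 -m jog '[255,-0.3,0,-0.8,0,0,0, 255,-0.6,0,-1.6,0,0,0, 255,-0.6,-1.5,-1.6,0,0,0, 255,-0.6,-4.5,-1.6,0,0,0, 255,-0.6,-8,-1.6,0,0,0, 255,-0.6,-10.5,-1.6,0,0,0, 255,-0.6,-10.5,-1.6,0,0,0]'; python3 - <<'E'
from h import *
s=get_state();p=s["position"];R=rot(s);print((R.inv().apply(np.array([.5124,.3145,.1760])-p)*100).round(2))
E
```

```text
clock: 20.95
position: [0.4951, -0.1079, 0.1803]
ee_rot: [-0.366, 0.363, -0.604, 0.608]
contact_force: [-0.0, -0.5, -2.1]
width: 0.0224
[-38.12   0.33 -18.28]
```

```bash
python3 -m jog '[255,-3,0.2,-1.4,0,0,0, 255,-7,0.2,-3.4,0,0,0, 255,-11,0.2,-5.3,0,0,0, 255,-15,0.2,-7.2,0,0,0, 255,-19,0.2,-9.1,0,0,0, 255,-23,0.2,-11,0,0,0, 255,-27,0.2,-12.9,0,0,0, 255,-31,0.2,-14.8,0,0,0, 255,-34,0.2,-16.3,0,0,0, 255,-36,0.2,-17.3,0,0,0, 255,-38,0.2,-18.2,0,0,0, 255,-38,0.2,-18.2,0,0,0]';python3 - <<'E'
from h import *
p,F,sp,sf,R,s=avg(4);print(p,F,R.as_matrix().round(4),(R.inv().apply(np.array([.5124,.3145,.0755])-p)*100).round(2))
for n in("scene","side"):
    d=get_image(n);cv2.imwrite(f"pics/{n}10.png",d["color"])
a=cv2.imread("pics/scene10.png")[110:230,350:450];b=cv2.imread("pics/side10.png")[240:380,180:290]
f=lambda i:cv2.convertScaleAbs(cv2.resize(i,(390,500),interpolation=cv2.INTER_CUBIC),alpha=1.3)
cv2.imwrite("pics/c10.png",np.hstack([f(a),f(b)]))
E
```

```text
clock: 22.45
position: [0.5106, 0.3147, 0.1749]
ee_rot: [-0.365, 0.365, -0.606, 0.606]
contact_force: [-0.6, -0.4, -1.5]
width: 0.0222
[0.51050039 0.31308848 0.17508445] [-0.37970748 -0.02272017 -0.85185768] [[-4.698e-01 -2.000e-04  8.828e-01]
 [-8.828e-01 -8.000e-04 -4.698e-01]
 [ 8.000e-04 -1.000e+00  3.000e-04]] [-0.22  9.96  0.1 ]
```

View pics/c10.png

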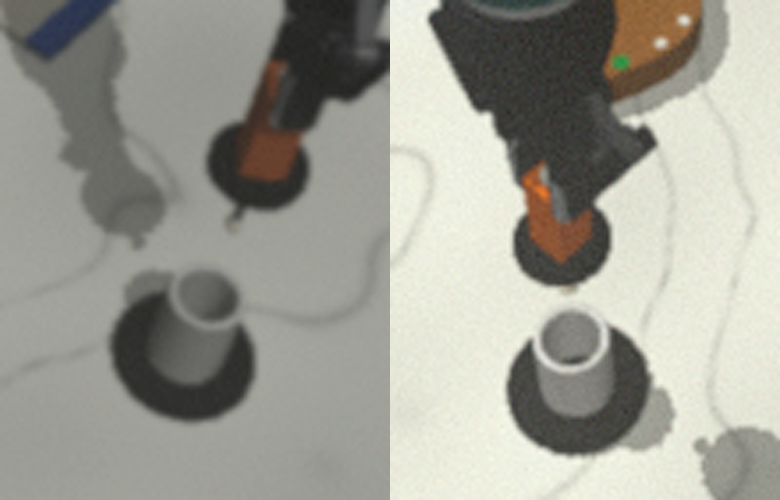

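The pose matches the lift-off view. I lower until just above the seat, then gently to seat.

```bash
python3 -m jog '[255,-0.22,1,0.1,0,0,0, 255,-0.22,3,0.1,0,0,0, 255,-0.22,5,0.1,0,0,0, 255,-0.22,7,0.1,0,0,0, 255,-0.22,8.5,0.1,0,0,0, 255,-0.22,9.3,0.1,0,0,0, 255,-0.22,9.7,0.1,0,0,0, 255,-0.22,9.7,0.1,0,0,0, 255,-0.22,9.7,0.1,0,0,0]'; python3 meas.py 4
```

```text
clock: 23.88
position: [0.5129, 0.3156, 0.0789]
ee_rot: [-0.365, 0.364, -0.606, 0.606]
contact_force: [-0.3, 0.4, -1.1]
width: 0.0224
p [0.5128 0.3155 0.0788] F [ 0.07  0.22 -0.88] [0.29 0.56 0.64] clk 24.075
tmpl [-84.7 311.4] edge y 130.0 off 203.42 n [-0.67  0.74] Fn 0.11 moment [-0.    0.05  0.01]
```

```bash
python3 -m jog '[255,0.1,0.15,0,0,0,0, 255,0.1,0.25,0,0,0,0, 255,0.1,0.32,0,0,0,0, 255,0.1,0.32,0,0,0,0]'; python3 meas.py 4
```

```text
clock: 24.58
position: [0.5119, 0.3144, 0.0756]
ee_rot: [-0.364, 0.364, -0.606, 0.606]
contact_force: [-2.4, -1.0, 4.1]
width: 0.0222
p [0.5119 0.3144 0.0755] F [-2.01 -0.93  5.52] [0.51 0.69 0.86] clk 24.775
tmpl [-85.4 310.2] edge y 130.0 off 202.56 n [-0.67  0.74] Fn 0.67 moment [-0.27  0.36 -0.05]
```

Seated, with 5.5 N on the rim. I release slowly and stay in place.

```bash
python3 -m jog '[180,0,0,0,0,0,0, 120,0,0,0,0,0,0, 60,0,0,0,0,0,0, 0,0,0,0,0,0,0, 0,0,0,0,0,0,0, 0,0,0,0,0,0,0, 0,0,0,0,0,0,0, 0,0,0,0,0,0,0]'; python3 -m jog '[0,0,-1,0,0,0,0, 0,0,-3,0,0,0,0, 0,0,-6,0,0,0,0, 0,0,-10,0,0,0,0, 0,0,-14,0,0,0,0, 0,0,-16.5,0,0,0,0, 0,0,-16.5,0,0,0,0, 0,0,-16.5,0,0,0,0]';python3 - <<'E'
from h import *
for n in("scene","side","wrist"):
    d=get_image(n);cv2.imwrite(f"pics/{n}11.png",d["color"])
a=cv2.imread("pics/scene11.png")[110:230,350:450];b=cv2.imread("pics/side11.png")[240:380,180:290]
f=lambda i:cv2.convertScaleAbs(cv2.resize(i,(390,500),interpolation=cv2.INTER_CUBIC),alpha=1.3)
cv2.imwrite("pics/c11.png",np.hstack([f(a),f(b)]))
E
```

```text
clock: 25.78
position: [0.512, 0.3144, 0.0751]
ee_rot: [-0.364, 0.364, -0.606, 0.606]
contact_force: [0.3, -0.4, -0.4]
width: 0.0852
clock: 26.78
position: [0.5113, 0.3142, 0.2391]
ee_rot: [0.364, -0.365, 0.606, -0.606]
contact_force: [-0.5, -0.4, 0.7]
width: 0.0854
```

View pics/c11.png

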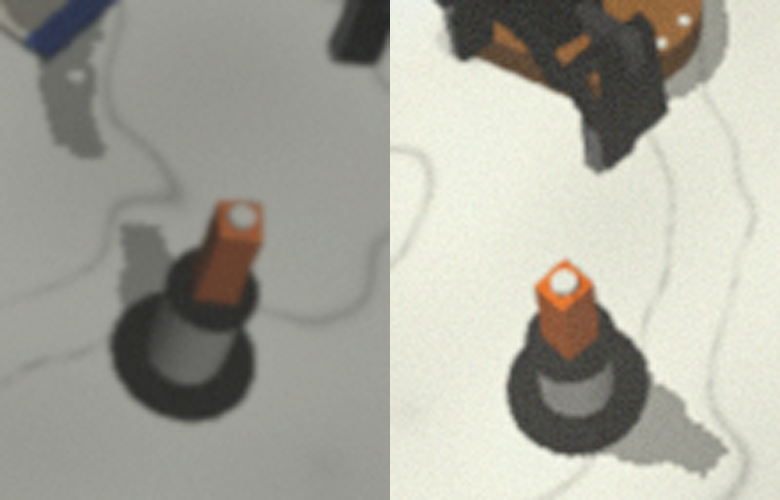

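View pics/scene11.png

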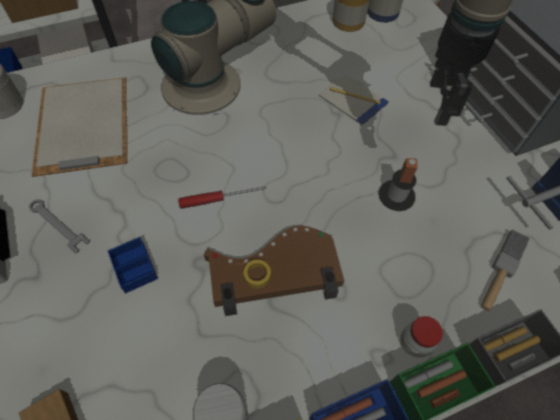

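View pics/wrist11.png

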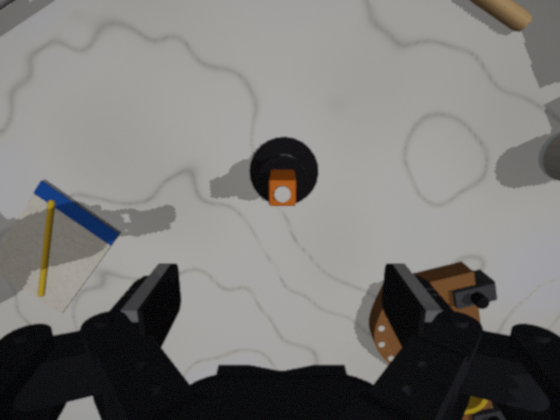

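The stylus stands upright in its stand as before, and the tape, tray and screwdriver are where they were. The gripper is clear, so I sign off.

```bash
python3 -c "
from rig import *
print(sign_off())"
```

```text
the job is handed in; nothing more can be done
None
```

The S edge was traced from just before the green dot (y ≈ 118 mm) to just past the red one (y ≈ -117 mm). The stylus is back upright in its stand and released, and the job is handed in at about 27 s.

- **Contact:** The ball sat about 15 mm above the table, with the pin bent about 2–3 mm. At each of the six stops along the edge I read about 1.3–1.9 N against it, lowest at y ≈ -87 mm, and pressed slightly harder after that. Force was only read at the stops. Between them, contact rests on the planned path, which matched the measured edge to within about 0.5 mm.
- **Final pictures:** All three cameras show the stylus seated and upright and the gripper clear. By eye, the tape roll, screw tray and screwdriver have not moved.
- **Disagreements:**
  - The wrist camera put the template about 1–2 mm from where the fixed cameras did. I used a value between them, and the first touch on the edge agreed to about 0.3 mm.
  - My two-camera height for the lifted ball was about 6 mm too low because the guard partly hid it, so I did not use it.
  - When the stylus was set down there was about 2 N of sideways force, which was gone after release.

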